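Flip the stand plate onto its feet against the turning stop

ROBOT

A 6-joint arm with a two-finger parallel gripper is mounted at the origin on a cart in front of the work surface, level with it; the furniture and walls round the work are solid. World frame = base frame: x ahead of the robot, y to its left, z up, the work surface at z = 0. Lengths are in mm, angles in rad, forces in N, time in s.
With the tool pointing down it reaches from about 400 to 825 mm from the base axis. Payload 7 kg.
Tool frame: the origin (TCP) lies at the very end of the fingers, on their centre line; the grasp point (between the pads) lies 19 mm behind it; z points along the fingers, y is the line along which they close (so a half turn about z gives the same grasp; the last joint's range is limited). The gripper opens to 88 mm and grips with 3 to 60 N. Pads are 19 mm wide; open, the fingers measure 130 mm over their backs; the gripper's body (78 mm by 193 mm) begins 47 mm behind the grasp point.
Start: joints at [1.495, 0.359, 0.012, 0, -1.224, -0.288], TCP at [240.191, 630.796, 195.061] pointing down, gripper open.
Joint ranges: [-3.07, 3.07], [-1.43, 2.12], [-1.02, 1.25], [-3.03, 1.67], [-3.05, -0], [-3.03, 3.03]. Speed limits (rad/s): [2.39, 2.39, 3.01, 3.14, 3.14, 3.14].

INTERFACE

Orientations are given as a unit quaternion [x, y, z, w].
In Python, from plant import bot gives the robot as it stands. Calls block until the motion is done:
- bot.move_ptp(position, orientation): joint-space move of the TCP to a pose.
- bot.line_to(position, velocity=150, ori=None): straight line of the TCP; ori=None keeps the orientation; velocity is the mean speed in mm/s.
- bot.move_joints(angles): joint-space move.
- bot.move_gripper(opening, force=None): finger opening in mm; force is the grip in N (None keeps the last); returns when the fingers have stopped.
- bot.pause(seconds).
- bot.solve_ik(position, orientation): joint angles nearest the present ones, or None.
- bot.read_state(): the state.
- bot.camera(name): name is "scene" or "top"; returns the picture (480x640x3 uint8, red, green, blue); there is no depth.
- bot.get_calibration(name): a dict with "fx", "fy", "cx", "cy" (pixels), "distortion" ([k1, k2, p1, p2, k3] as OpenCV has them; the pictures are not rectified), "view" (4x4, takes a point from world to camera coordinates). Camera axes: x right, y up, looking along -z (the intrinsics and any distortion apply to the point x, -y, -z); pixel columns grow to the right and rows downward; lengths in mm; the calibration is good to about 2 mm. A picture is of the moment at which its call begins. get_calibration takes no time and is no camera call.
A pose or a line that the arm cannot do raises bot.Unreachable and nothing moves.
- bot.close_job(): hands the job in; it is judged then, once.
The state is a dict: "t": time; "joint_pos": joint angles; "qvel": joint speeds; "tau": joint torques, N m; "tcp_pos": TCP position; "eef_rot": TCP orientation; "contact_force": force on the tool from outside, world axes, zero at the start; "moment": the same for the moment, N m; "width": finger opening in mm; "finger_force": force on a finger pad.
Only numpy, scipy, OpenCV 4.12 (cv2) and the standard library are available. Lean on these libraries where they do the work, as an engineer would, in place of code of your own. Each camera call takes 0.05 s, during which the arm holds its last target. There are 200 camera calls.

TASK

The small grey stand plate lies upside down with its four rubber feet in the air; turn it over without picking it up. Push it with the fingertips along the surface against the sloping face of the dark stop bar until its front edge climbs and the plate stands up, leaning on the stop by itself; then reach behind the stop and push the plate's top edge back towards the robot, so that it tips over and stands on its four feet in front of the stop. Leave the jar, the cup and the brush where they are.

Things in the scene. Friction and masses are not known exactly. Their poses are not given: they have to be found in the camera images.
- stop: turning stop: fixed dark steel-faced bar 170 mm long (y), 36 mm high, 44 mm deep, plus 5 mm high screw lugs behind it out to x=69 mm. Origin on the surface at the foot of its sloping front face, mid-length; x points away from the robot, z up. Face in x,z (mm): (0,0), (11,9), (19,22), top front edge (22.5,36). The plate slides easily on it (friction about 0.25)
- stop_top (a point): middle of the stop's top front edge, 36 mm above the surface
- plate: loose grey plastic plate 60 (x) x 90 (y) x 8 (z) mm, about 80 g; four black rubber feet (12 mm wide, 4 mm tall) on its +z face at x=+-18, y=+-33 mm. Origin at the centre of its bare face. Starts on the bare face, z up, centre 80 to 130 mm before the foot of the stop, its x within 0.25 rad of the stop's x. On its feet z points down and the origin is 12 mm up
- plate_center (a point): centre of the plate, mid-thickness; over 50 mm above the surface counts as lifted. With its rear edge pushed in to the foot of the stop (under 15 N) the plate leans at about 60 degrees and stays so when let go, feet facing the robot, front edge up: 50 to 60 mm high, 20 to 40 mm beyond the foot of the stop, 15 to 20 mm above the stop's top
- plate_rear_edge (a point): middle of the plate's rear 90 mm edge (its -x edge, nearer the robot at the start), mid-thickness; it stays low during the flip: over 30 mm above the surface counts as lifted
- jar: bystander: glass jar with white lid, 60 mm diameter, 88 mm tall, origin at the centre of its underside; to one side of the stop. Leave it alone
- cup: bystander: white plastic cup, 71 mm diameter, 56 mm tall, origin at the centre of its underside; to the other side of the stop. Leave it alone
- blender: bystander: brush with black handle, 36 x 189 x 39 mm lying along its y, origin at the centre of its underside; beyond the stop. Leave it alone
There are look-alikes about, which are no part of the job. Of the things shaped like the plate, the grey one is meant.

How it is judged (in metres and radians):
On the way:
1. the plate stands leaning on the stop, front edge up (angle between plate's own z axis and vertical between 0.7 and 1.55 rad and z of plate_rear_edge in the frame of stop below 0.02 m and x of plate_rear_edge in the frame of stop above -0.045 m and x of plate_center in the frame of stop above -0.02 m), for 0.2 s.
At the end, for the whole second after the job is handed in: the plate rests flat on its four feet (within 0.09 rad of level, its centre under 12 mm above the surface), in front of the stop: centre 15 to 160 mm before the foot of the slope and within 90 mm of the stop's middle, at rest (angle between plate's own z axis and vertical above 3.05 rad and height (world z) of plate_center below 0.012 m and x of plate_center in the frame of stop between -0.16 and -0.015 m and y of plate_center in the frame of stop between -0.09 and 0.09 m and linear speed of plate below 0.01 m/s); the robot touches nothing.
It fails at once if the plate is lifted off instead of pushed and tipped (centre over 50 mm, or rear edge over 30 mm, above the surface) (height (world z) of plate_center above 0.05 m or height (world z) of plate_rear_edge above 0.03 m).
It fails at once if the jar, cup or brush is moved by more than 20 mm (distance of any of jar, cup, blender from where it was at the start of the episode above 0.02 m).
It also fails if it takes over 54 s, if anything falls off the work surface, if the arm or the gripper's body presses on something with over 40 N, if the wrist force passes 120 N, or if a joint passes its speed limit or range.

## Working session

There is one attempt and no reset: what is moved stays moved. The work goes in short steps, each a Python script; the robot and the scene stay as the last script left them, time stands still between calls to the robot, and variables do not carry over. Pictures are saved under pics/ and viewed, at most 10 in all, crops included, and the job is handed in when it is done.

```bash
mkdir -p pics; ls
python3 - <<'E'
from plant import bot
import cv2,numpy as np
for n in("scene","top"):
    im=bot.camera(n); cv2.imwrite(f"pics/{n}0.png",im[:,:,::-1])
    c=bot.get_calibration(n); print(n,c)
s=bot.read_state(); print(s["eef_rot"],s["t"])
E
```

```text
pics
scene {'fx': 500.3202168109424, 'fy': 500.3202168109424, 'cx': 320.2850221129084, 'cy': 238.40361721532483, 'distortion': array([0.03076198, 0.        , 0.        , 0.        , 0.        ]), 'view': array([[-7.02086412e-01, -7.12046922e-01,  7.99063900e-03,
         4.60400342e+02],
       [ 5.08169502e-01, -4.93137021e-01,  7.06101718e-01,
        -3.18542534e+02],
       [-4.98837075e-01,  4.99805020e-01,  7.08065332e-01,
        -6.40318311e+02],
       [ 0.00000000e+00,  0.00000000e+00,  0.00000000e+00,
         1.00000000e+00]])}
top {'fx': 464.68863221257965, 'fy': 464.68863221257965, 'cx': 320.50968438145094, 'cy': 235.4043501195392, 'distortion': array([0.02560493, 0.        , 0.        , 0.        , 0.        ]), 'view': array([[ 5.32019132e-02, -9.98579780e-01, -2.82482242e-03,
         1.80184719e+01],
       [ 9.75128479e-01,  5.13425538e-02,  2.15611669e-01,
        -5.99669238e+02],
       [-2.15160420e-01, -1.42255181e-02,  9.76475104e-01,
        -9.56370791e+02],
       [ 0.00000000e+00,  0.00000000e+00,  0.00000000e+00,
         1.00000000e+00]])}
[ 9.83490052e-01 -1.80960578e-01 -5.47260425e-05  7.63601329e-04] 0.1
```

View pics/scene0.png

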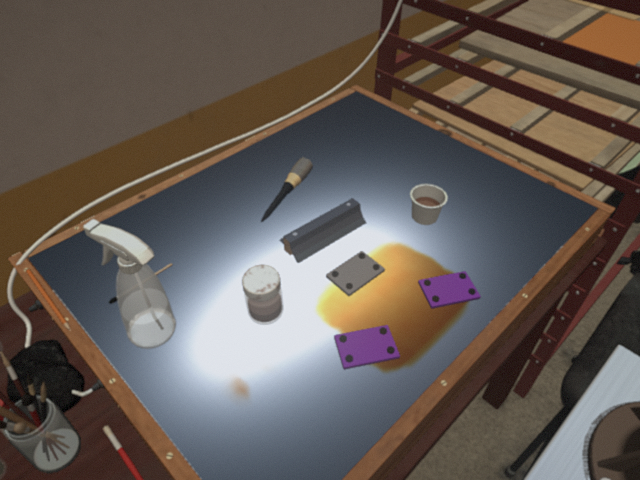

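View pics/top0.png

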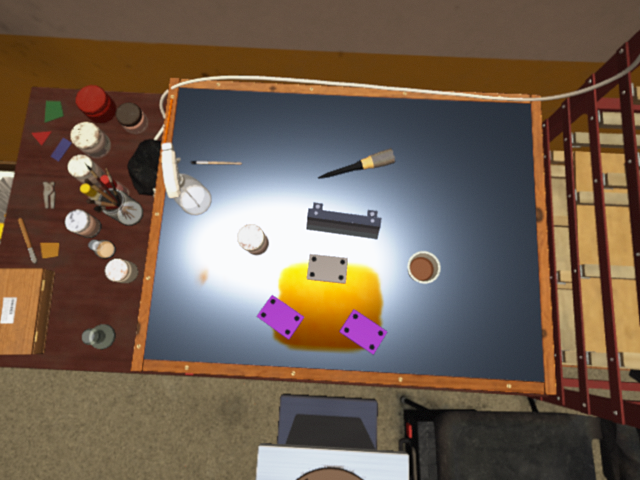

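The things shaped like the plate, in the top view, are a grey one at (327,268), a purple one at (281,317) and a purple one at (364,332). The grey one fits: it has the named colour, its feet point up, and it lies just in front of the stop at (343,222). I'll confirm it in a crop.

```bash
cat > h.py <<'E'
from plant import bot
import cv2,numpy as np
def ray(n,uv):
    c=bot.get_calibration(n);K=np.array([[c["fx"],0,c["cx"]],[0,c["fy"],c["cy"]],[0,0,1]])
    p=cv2.undistortPoints(np.array(uv,float).reshape(-1,1,2),K,c["distortion"]).reshape(-1,2)
    V=c["view"];R=V[:3,:3];o=-R.T@V[:3,3]
    d=np.c_[p[:,0],-p[:,1],-np.ones(len(p))]@R
    return o,d
def onz(n,uv,z):
    o,d=ray(n,uv); return o+d*((z-o[2])/d[:,2])[:,None]
E
python3 - <<'E'
import cv2,numpy as np
from h import *
im=cv2.imread("pics/top0.png"); c=im[195:295,295:395]
cv2.imwrite("pics/crop0.png",cv2.resize(c,(600,600),interpolation=cv2.INTER_CUBIC))
g=cv2.cvtColor(im,cv2.COLOR_BGR2HSV)
def comps(m,off,amin,amax,name):
    n,l,s,ce=cv2.connectedComponentsWithStats(m.astype(np.uint8))
    for i in range(1,n):
        if amin<s[i,4]<amax: print(name,s[i],ce[i]+off)
sub=g[248:290,300:355]
comps(sub[:,:,2]<60,(300,248),5,60,"feet")
m=((sub[:,:,1]<60)&(sub[:,:,2]>80)&(sub[:,:,2]<190)).astype(np.uint8); comps(m,(300,248),200,3000,"plate")
st=(g[195:245,300:390,2]<90).astype(np.uint8); comps(st,(300,195),200,4000,"stop")
print(sub[20,::4],g[200:250:3,343])
E
```

```text
feet [12  9  4  4 12] [313.5 258.5]
feet [41 12  3  4  9] [342.11111111 261.66666667]
feet [11 25  3  3  9] [312. 274.]
feet [39 28  4  3 11] [340.63636364 277.09090909]
plate [  7   6  40  29 873] [326.98854525 268.19587629]
stop [  7  21  73  22 892] [342.80269058 226.85650224]
[[ 29 212 250]
 [ 29 204 251]
 [ 20  59 182]
 [ 14  33 172]
 [ 14  31 173]
 [ 15  30 171]
 [ 12  32 174]
 [ 11  31 173]
 [ 13  31 172]
 [ 13  31 173]
 [ 12  32 173]
 [ 12  29 173]
 [ 28 206 252]
 [ 28 192 251]] [[106  36 231]
 [104  30 236]
 [104  22 240]
 [108  18 245]
 [107  34 235]
 [115  48  91]
 [115  46  94]
 [116  45  85]
 [  0   5  51]
 [  0  19  66]
 [105   7  77]
 [ 98  13  78]
 [120   1 255]
 [105   2 252]
 [105   2 252]
 [120   2 253]
 [105   2 252]]
```

View pics/crop0.png

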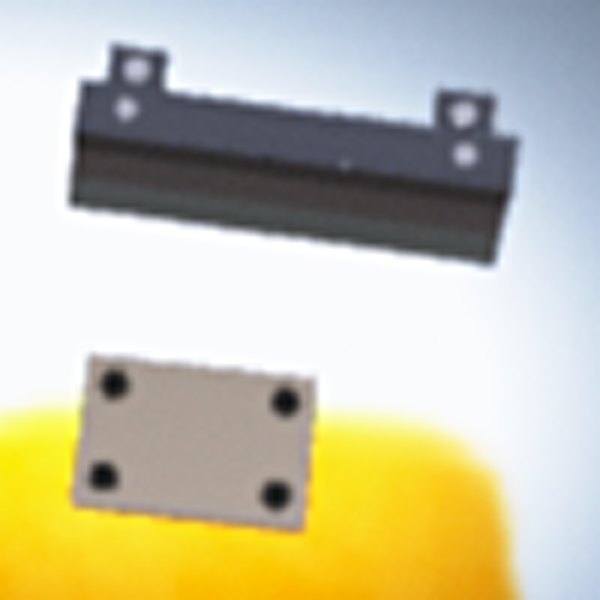

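The crop confirms it: a grey plate with four black feet up, at crop px (113,384), (286,402), (103,476) and (276,495). The stop foot runs from (70,205) to (495,265) and its top front edge from (82,135) to (505,192).

```bash
cat >> h.py <<'E'
def crop(uv): return (np.array(uv,float)+.5)/6-.5+np.array([295,195])
E
python3 - <<'E'
from h import *
import json
P=onz("top",crop([[70,205],[495,265]]),0); T=onz("top",crop([[82,135],[505,192]]),36)
F=onz("top",[[313.5,258.5],[342.1,261.7],[312,274],[340.6,277.1]],12)
Pc=onz("top",crop([[90,355],[316,379],[303,530],[73,506]]),8)
print(P,T,F,Pc,sep="\n")
a=lambda p,q:np.degrees(np.arctan2(*( (p-q)[:2]*[-1,1])))
print("stop len",np.linalg.norm(P[0]-P[1]),np.linalg.norm(T[0]-T[1]),"yaw",a(P[0],P[1]),a(T[0],T[1]),"plate yaw",a(F[0],F[1]),a(F[2],F[3]))
yaw=np.radians((a(P[0],P[1])+a(T[0],T[1]))/2)
ex=np.array([np.cos(yaw),np.sin(yaw)]);ey=np.array([-ex[1],ex[0]])
O1=P.mean(0)[:2];O2=T.mean(0)[:2]-22.5*ex;print("foot",O1,O2)
# cross-check with the scene view
V=bot.get_calibration("scene")
O=(O1+O2)/2
for n,X in(("feet",F),("plate",Pc)):
  d=X.mean(0)[:2]-O;print(n,d@ex,d@ey)
jar=onz("top",[[250,232]],88)[0];cup=onz("top",[[425,265]],56)[0]
for n,X in(("jar",jar),("cup",cup),("bot",onz("top",[[190,195]],100)[0]),("brush",onz("top",[[320,177]],20)[0])):
  d=X[:2]-O;print(n,X,d@ex,d@ey)
json.dump(dict(O=list(O),yaw=yaw),open("s.json","w"));print(O,yaw)
E
```

```text
[[626.53079634  84.99232813   0.        ]
 [611.25224829 -81.83114778   0.        ]]
[[645.67963739  80.3801718   36.        ]
 [631.81158289 -80.88161744  36.        ]]
[[ 5.54686383e+02  6.36479994e+01  1.20000000e+01]
 [ 5.50736452e+02 -2.10597072e+00  1.20000000e+01]
 [ 5.18854505e+02  6.50378324e+01  1.20000000e+01]
 [ 5.15223422e+02 -2.26946627e-01  1.20000000e+01]]
[[565.95700544  73.40027814   8.        ]
 [561.20119873 -13.67936994   8.        ]
 [503.02682795 -11.11578109   8.        ]
 [507.51877362  76.45064695   8.        ]]
stop len 167.52165873168562 161.8569973923394 yaw -5.232842681485254 -4.915180868265354 plate yaw -3.4377048257530407 -3.1844358482998283
foot [618.89152231   1.58059017] [616.33378126   1.73923351]
feet -85.06017203187962 22.49352799108476
plate -85.478969937135 22.130781845766418
jar [592.42008445 201.33637943  88.        ] -42.753731466109585 196.66589842863772
cup [ 545.84284667 -181.62142807   56.        ] -55.27869909305761 -188.9106135487832
bot [664.73221846 335.6419462  100.        ] 17.396711264201542 336.84062592768856
brush [749.003093   59.0990579  20.       ] 125.79549747592688 68.83455786966132
[617.61265179   1.65991184] -0.08855821175653535
```

```bash
cat >> h.py <<'E'
import json
S=json.load(open("s.json"));O=np.array(S["O"]);yaw=S["yaw"]
ex=np.array([np.cos(yaw),np.sin(yaw)]);ey=np.array([-ex[1],ex[0]])
Q=[np.cos(yaw/2),np.sin(yaw/2),0,0]
def W(x,y,z): return [*(O+x*ex+y*ey),z]
def stat():
    s=bot.read_state();d=np.array(s["tcp_pos"][:2])-O;f=np.array(s["contact_force"])
    return round(s["t"],2),np.round([d@ex,d@ey,s["tcp_pos"][2]],1),np.round([f[:2]@ex,f[:2]@ey,f[2]],1)
def snap(n,name,box=None,k=1):
    im=bot.camera(n)[:,:,::-1]
    if box: u,v,w,h=box; im=im[v:v+h,u:u+w]
    cv2.imwrite("pics/"+name,cv2.resize(im,None,fx=k,fy=k,interpolation=cv2.INTER_CUBIC))
E
python3 - <<'E'
from h import *
bot.move_ptp([200,500,250],Q); print(stat())
bot.move_ptp(W(-150,22,120),Q)
bot.move_gripper(10); 
bot.line_to(W(-150,22,2.5),120); print(stat(),bot.read_state()["width"])
for x in range(-140,-100,10): bot.line_to(W(x,22,2.5),60); print(stat())
for x in range(-100,-69,10): bot.line_to(W(x,22,2.5),60); print(stat())
snap("scene","push1.png",(230,170,200,150),4)
E
```

```text
(0.74, array([-460.2,  459.1,  250.8]), array([-0.1,  0.4, -1.2]))
(5.19, array([-149.5,   22.3,    3. ]), array([ 0. , -0.8, -0.2])) 10.075328869760277
(5.51, array([-139.3,   22.2,    2.8]), array([ 0.9, -0.1, -0.2]))
(5.83, array([-129.6,   22. ,    2.4]), array([-0. , -0.1, -1.3]))
(6.14, array([-119.7,   22. ,    2.4]), array([ 0.1,  0.3, -0.1]))
(6.46, array([-109.6,   22. ,    2.4]), array([ 0. , -0.5, -0.7]))
(6.78, array([-99.6,  22. ,   2.4]), array([-0.8,  0.4,  1.4]))
(7.09, array([-89.6,  22. ,   2.4]), array([-0.8, -0.3,  0.6]))
(7.41, array([-79.6,  22. ,   2.4]), array([-0. ,  0.1,  0.7]))
(7.72, array([-69.6,  22. ,   2.4]), array([-0.6,  0.8, -0. ]))
```

View pics/push1.png

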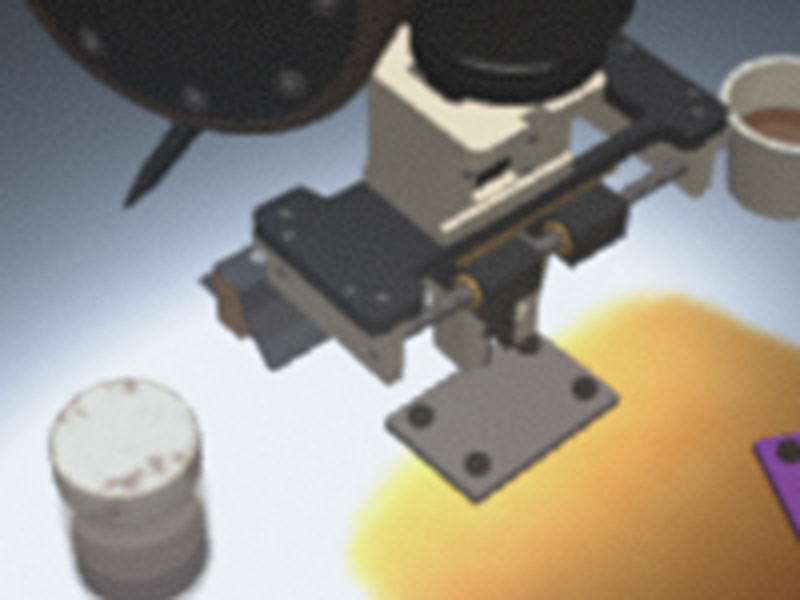

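Run:
```python
from h import *
def proj(n,X):
    c=bot.get_calibration(n);p=c["view"][:3,:3]@np.array(X)+c["view"][:3,3];p*=[1,-1,-1]
    return p[0]/p[2]*c["fx"]+c["cx"],p[1]/p[2]*c["fy"]+c["cy"]
s=bot.read_state();print(s["tcp_pos"],s["eef_rot"],s["width"],stat(),proj("scene",s["tcp_pos"]),proj("top",s["tcp_pos"]))
F=onz("scene",[[361,256],[376,267.5],[349.5,286],[335,274]],12);print(F, [( (f[:2]-O)@ex,(f[:2]-O)@ey) for f in F])
snap("top","top1.png",(240,170,200,150),4)
```

```text
[549.8538219   29.71376981   2.36997978] [ 9.99014360e-01 -4.43880022e-02 -1.17312172e-04  1.81619193e-05] 9.90009071651258 (7.78, array([-70. ,  22. ,   2.4]), array([ 0.9, -1.1, -0.2])) (np.float64(349.93219616806374), np.float64(267.43035795336)) (np.float64(328.13048771624915), np.float64(262.02403533242))
[[549.25489695   1.75273706  12.        ]
 [512.10941462   3.34041183  12.        ]
 [515.96776863  67.85911469  12.        ]
 [552.097615    66.24833028  12.        ]] [(np.float64(-68.09808987605145), np.float64(-5.95326949562974)), (np.float64(-105.2384275300799), np.float64(-7.657055822772166)), (np.float64(-107.10138890549536), np.float64(56.950059034603)), (np.float64(-70.97066335539911), np.float64(58.54100088911286))]
```

View pics/top1.png

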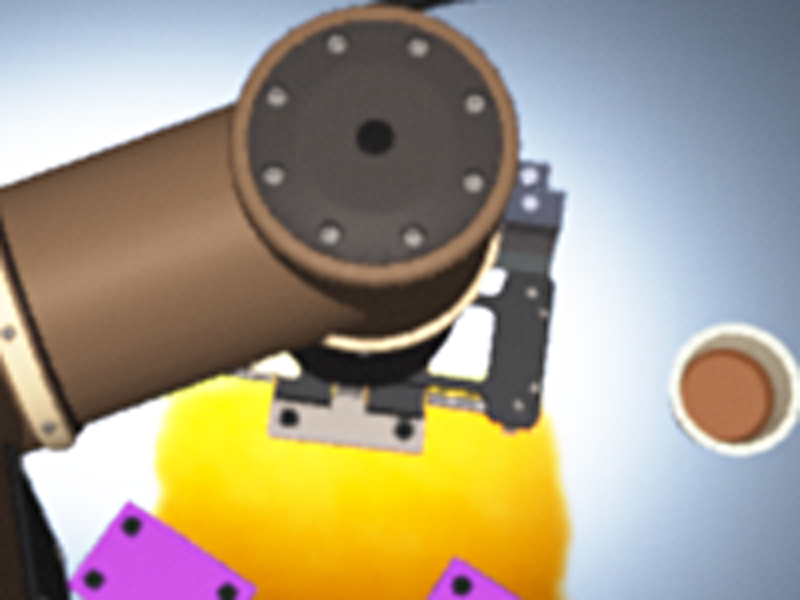

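The plate hasn't moved: its feet are still at px (361,256), (376,267), (349,286) and (335,274). No force was felt, and the fingertips appear at about (355,258), above the reported TCP projection of (350,267). So the tips are really higher than reported and passed over the plate. I'll back off and feel for the surface.

Run:
```python
from h import *
bot.line_to(W(-70,22,15),100)
bot.line_to(W(-150,22,15),200); bot.line_to(W(-150,22,3),150); z=3
try:
  while z>-28:
    z-=1.5; bot.line_to(W(-150,22,z),25); f=stat()
    if f[2][2]>4: break
except Exception as e: print(repr(e))
print(z,stat(),bot.read_state()["moment"])
snap("scene","low1.png",(270,200,160,120),5)
```

```text
-28.5 (14.15, array([-150.1,   22. ,  -28.6]), array([-0.3, -0.5,  0.2])) [-0.00590141 -0.01455581  0.00687507]
```

View pics/low1.png

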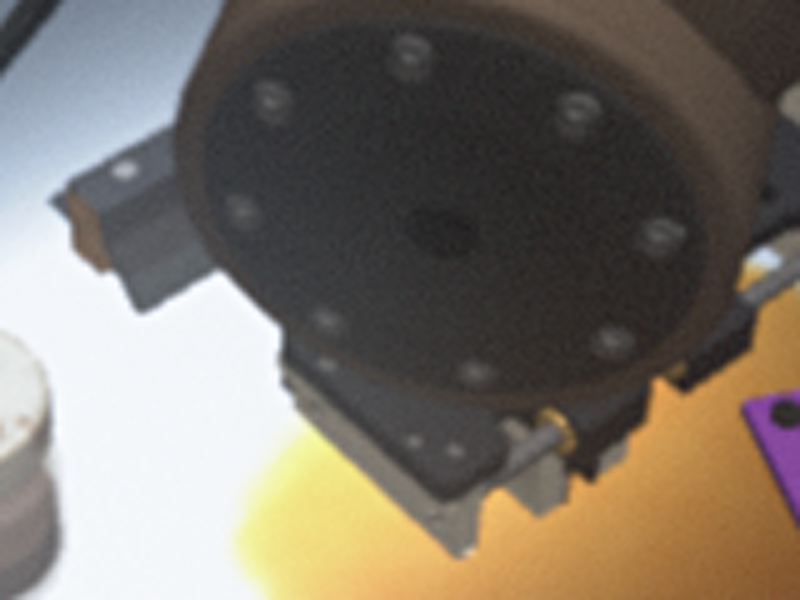

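Run:
```python
from h import *
s=bot.read_state(); p=np.array(s["tcp_pos"]);print(p,s["joint_pos"])
for uv in([378,303],[391,295],[384.5,299]):
    o,d=ray("scene",[uv]);d=d[0]
    t=((p[:2]-o[:2])@d[:2])/(d[:2]@d[:2]);X=o+t*d;print(X, X-p)
```

```text
[470.11951272  36.80712153 -28.55079466] [ 4.97031063e-01  3.07459870e-01 -6.96929638e-01  3.58603621e-05
 -5.66544124e-01  9.85171458e-01]
[473.01989785  38.77914107 -21.5374384 ] [2.90038512 1.97201954 7.01335626]
[456.41923783  28.19684149   6.40850622] [-13.7002749   -8.61028004  34.95930089]
[464.70563519  33.26885775  -7.60123144] [-5.41387754 -3.53826377 20.94956322]
```

Run:
```python
from h import *
for uv,x in(([362,311],-150),([327.5,265],-70)):
    q=np.array(W(x,22+95,0))[:2];o,d=ray("scene",[uv]);d=d[0]
    t=((q-o[:2])@d[:2])/(d[:2]@d[:2]);print("body bottom",o+t*d,q)
z=-28.5
try:
  while z>-60:
    z-=2; bot.line_to(W(-150,22,z),50); f=stat()
    if f[2][2]>3: break
except Exception as e: print(repr(e))
print(z,stat())
```

```text
body bottom [451.29526037 110.97464943  43.92650064] [478.54823213 131.46779753]
body bottom [535.7645202  102.95118377  77.1113683 ] [558.23473482 124.39239726]
-32.5 (14.7, array([-149.8,   22.1,  -31.3]), array([-5.1,  0. , 19.3]))
```

Contact came at a reported z of about -31, so the true tip height is the reported z plus 31. Now I'll push at a reported z of -28.5.

Run:
```python
from h import *
z=-28.3
bot.line_to(W(-150,22,z),60); print(stat())
bot.line_to(W(-128,22,z),80); print(stat())
x=-128
while x<-22:
    x+=4; bot.line_to(W(x,22,z),50); f=stat(); print(f[1][0],f[2],end=" ")
    if f[2][0]<-13: print("stop");break
print(stat())
snap("scene","push2.png",(250,170,160,120),5)
```

```text
(14.95, array([-149.8,   22.1,  -28.1]), array([ 0.1, -0.8, -0.5]))
(15.38, array([-128.1,   21.7,  -28.8]), array([-0.4, -0.4, -0.5]))
-124.0 [-0.5 -0.2 -0.3] -119.7 [0.2 0.1 0.3] -115.7 [-0.4  0.1 -0.3] -111.7 [0.1 0.5 0.6] -107.7 [ 0.6 -0.3  0.2] -103.7 [ 0.   0.1 -0.3] -99.7 [ 0.1  0.5 -0.5] -95.7 [-0.7  0.5  0.5] -91.7 [ 0.   0.2 -0.1] -87.7 [-0.2  0.4 -0. ] -83.7 [-0.3 -0.2  0.2] -79.7 [-0.2  0.  -0.2] -75.7 [-0.9 -0.4 -0.1] -71.7 [-0.4  1.1  0.7] -67.7 [ 1.1 -0.3  0.6] -63.7 [-0.6 -0.1  0.8] -59.7 [ 0.3 -0.1 -0.7] -55.6 [ 0.6  0.1 -0.7] -51.6 [-0.4 -0.8  0.4] -47.7 [ 0.1 -0.8  0.1] -43.6 [ 1.1 -1.1  0.7] -39.6 [0.5 0.8 0.6] -35.7 [ 0.2  0.5 -0.4] -31.7 [-0.1 -0.1  0.2] -27.7 [-0.9 -0.1  0.4] -23.7 [-0.5  0.5 -1. ] -19.7 [-0.7 -0.8 -0.7] (22.12, array([-19.7,  22. , -28.3]), array([-0.7, -0.8, -0.7]))
```

View pics/push2.png

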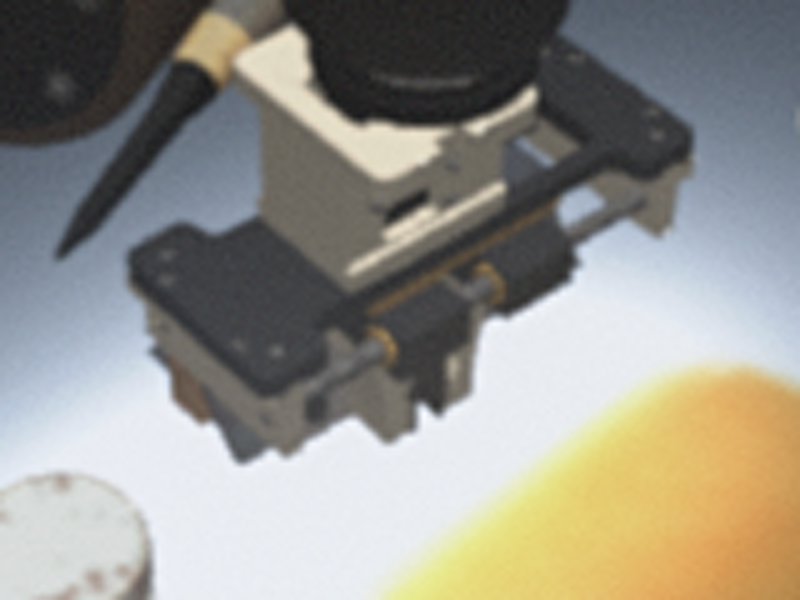

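The plate moved with the fingers and now stands hidden behind them (fingertips at crop (400,435) and (455,395)). The last bit goes in fine steps, watching the force.

Run:
```python
from h import *
x=-19.7;z=-28.3
while x<-9:
    x+=1; bot.line_to(W(x,22,z),25); f=stat(); print(f[1][0],f[2][0],end="; ")
    if f[2][0]<-5: print("stop");break
bot.pause(.1); print(stat())
bot.line_to(W(x-40,22,z),120)
bot.line_to(W(x-110,22,95),250); print(stat())
snap("scene","lean.png",(250,170,160,120),5)
```

```text
-18.6 -0.4; -17.7 0.1; -16.6 0.1; -16.2 -3.1; -16.0 -7.0; stop
(23.52, array([-16. ,  21.7, -28.3]), array([-5.5,  1.8,  5.6]))
(24.73, array([-124.2,   22.2,   95.2]), array([-0.1, -0.7, -0.8]))
```

View pics/lean.png

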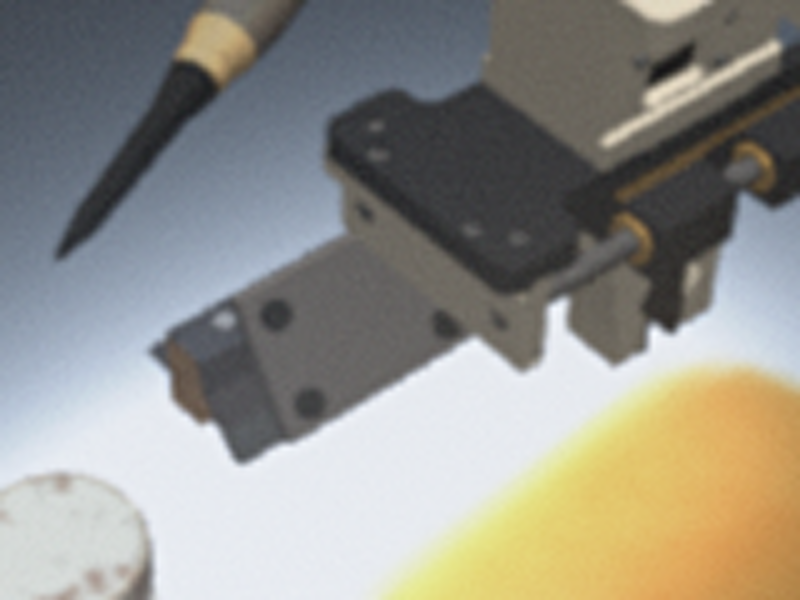

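The plate leans on the stop by itself: feet face the robot at crop (276,315), (310,403) and (445,322), lower edge from (285,440) to (475,340). Next I go over it and push its top edge back from behind.

Run:
```python
from h import *
bot.line_to(W(82,22,95),250); bot.line_to(W(82,22,13.5),150); print(stat())
bot.line_to(W(52,22,13.5),100); print(stat())
x=52
while x>-16:
    x-=4; bot.line_to(W(x,22,13.5),60); f=stat(); print(f[1][0],f[2][0],f[2][2],end="; ")
    if f[2][0]>12: print("stop");break
print(stat())
bot.line_to(W(x+12,22,20),100);bot.line_to(W(x+60,22,110),250)
print(stat())
snap("scene","tip.png",(250,170,160,120),5)
```

```text
(26.44, array([82.5, 22.2, 14.6]), array([ 0.5, -0.4,  0.9]))
(26.89, array([52.9, 22.4, 14.9]), array([-0.6,  0.2,  0.6]))
48.2 -0.2 0.2; 43.8 -0.1 -0.0; 39.8 0.1 0.2; 35.8 -0.4 -0.2; 31.7 0.9 -0.2; 27.7 0.3 0.3; 23.7 0.3 0.6; 19.8 0.5 -0.2; 15.8 0.1 0.7; 11.8 -0.2 -0.1; 7.7 0.1 0.4; 3.8 -0.5 -0.3; -0.3 0.4 -0.1; -4.2 -0.0 -0.2; -8.2 0.3 1.1; -12.2 -0.0 -0.0; -16.2 -0.9 -0.1; (31.14, array([-16.2,  22. ,  13.5]), array([-0.9,  0.2, -0.1]))
(31.98, array([ 43.6,  22. , 110. ]), array([ 0. , -0.1, -1. ]))
```

View pics/tip.png

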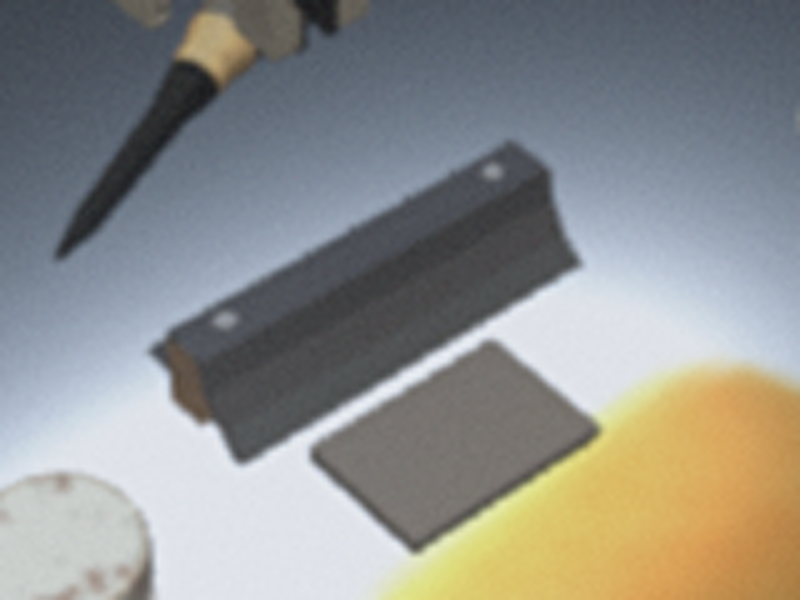

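The plate now lies bare face up on its feet in front of the stop (corners at crop (312,452), (492,342), (600,430) and (415,550)). The brush and jar are where they were.

Run:
```python
from h import *
c=np.array([[312,452],[492,342],[600,430],[415,550]])/5+[250,170]
P=onz("scene",c,12).mean(0);d=P[:2]-O;print(d@ex,d@ey)
bot.pause(.3);print(stat());print(bot.close_job())
```

```text
-49.690113467972445 25.57498778179309
(32.33, array([ 43.5,  22. , 109.4]), array([-0.4,  0.3,  0.1]))
the job is handed in; nothing more can be done
None
```

The job is handed in: the grey plate was turned over against the stop and rests on its four feet, its centre about 50 mm before the foot of the stop. The jar and brush look unmoved; the cup was out of the last pictures and went unchecked, and no verdict came back.

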